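# Find the carrier hull with the loose ballast

### The job

One of the three glued-up model carriers on the cutting mat has ballast that has come loose inside. Pick them up one at a time, tip each one you pick up nose-down and tail-down by about 30 degrees to feel whether the weight shifts, and stand the loose one flat on its tracks in the red reject tray. Put any sound one back standing where it was.

Things in the scene. Friction and masses are not known exactly. Their poses are not given: they have to be found in the camera images.
- hull_a: one of three identical model tracked carriers, glued shut: 118 mm long (own x, yellow stripe at the nose, +x), 60 wide over the black tracks (own y), 40 high; about 0.28 kg. Track sides are flat, 0 to 26 mm up: grip across them (along own y) at mid-length, about 60 N. Origin: centre of underside, z up. All stand on the green mat, its top 3 mm above the work surface
- hull_b: another carrier, same as hull_a. Each holds a 0.16 kg steel bar, hidden. In two of the three a pin holds it at the middle (2 mm play); in one, a different one each time, the pin is broken and it slides along own x when tipped over 15 degrees nose- or tail-down (to its stop within 0.5 s at 30 degrees), staying put when level
- hull_c: another carrier, same as hull_a. Held level after a nose-down tip and again after a tail-down tip, in one same pose, the moment at the wrist about own y differs by about 0.09 N m if its bar is loose, by under 0.03 if sound
- slug_a (a joint): where the hidden bar in hull_a sits along that hull's own x, m: 0 at the middle, as all start; a loose one can go from -0.03 (tail) to 0.03 (nose), a pinned one stays within 0.002
- slug_b (a joint): where the hidden bar in hull_b sits along that hull's own x, m: 0 at the middle, as all start; a loose one can go from -0.03 (tail) to 0.03 (nose), a pinned one stays within 0.002
- slug_c (a joint): where the hidden bar in hull_c sits along that hull's own x, m: 0 at the middle, as all start; a loose one can go from -0.03 (tail) to 0.03 (nose), a pinned one stays within 0.002
- tray: red open reject tray, fixed: 200 mm (own x) by 160 (own y) by 35 high, walls and floor 4 mm thick. Origin: centre of its underside, on the mat (mat top at 3 mm), z up. A blue tray of the same shape off to the left is not the one
There are look-alikes about, which are no part of the job. What is shaped like the hull_a but blue is not meant.

How it is judged:
By the outcome, as a careful person would: the job done as asked, in the order asked, and still so for the second after the job is handed in, with the robot touching nothing.
It also fails if it takes over 72 s, if anything falls off the work surface, if the arm or the gripper's body presses on something with over 40 N, if the wrist force passes 120 N, or if a joint passes its speed limit or range.

### The arm

A 7-joint arm with a two-finger parallel gripper is mounted at the origin on the work surface. World frame = base frame: x ahead of the robot, y to its left, z up, the work surface at z = 0. Lengths are in m, angles in rad, forces in N, time in s.
With the tool pointing down it reaches from about 0.425 to 0.95 m from the base axis. Payload 4.7 kg.
Tool frame: the origin (TCP) lies between the finger pads; the fingertips stand manip.tcp_to_tips ahead of it and the grasp point (between the pads) lies 8 mm behind it (manip.tcp_to_tips is the distance from the TCP to the fingertips, in m); z points along the fingers, y is the line along which they close (so a half turn about z gives the same grasp; the last joint's range is limited). The gripper opens to 87 mm and grips with 3 to 60 N. Pads are 19 mm wide; open, the fingers measure 117 mm over their backs; the gripper's body (75 mm by 190 mm) begins 51 mm behind the grasp point.
Start: joints at [-1.24, 0.469, -0.049, 1.532, 0.024, 1.141, -0.082], TCP at [0.238, 0.632, 0.234] pointing down, gripper open.
Joint ranges: [-2.59, 2.59], [-0.33, 1.99], [-1.39, 1.29], [0.1, 2.45], [-1.04, 4.18], [0.21, 1.99], [-2.66, 2.66]. Speed limits (rad/s): [2.57, 2.57, 3.14, 3.14, 3.14, 3.14, 3.14].

### API

Orientations are given as a rotation vector (axis times angle).
In Python, from cell import sensors, cams, finish_job, finder, manip gives the robot as it stands.
- The arm moves only by the tool arm_command, never from a script. Its argument "steps" is a list of rows, each an object with "offset": the shift along the tool's x, y, z in mm, a list of three; "dr": the turn, a rotation vector about the tool's x, y, z in degrees, a list of three; "hand": the finger opening in mm, from 0 to 87. In form: [{"offset": [dx, dy, dz], "dr": [ax, ay, az], "hand": hand}, ...]. A call has exactly 10 rows; each row is the pose to reach, as a shift and turn from the pose commanded when the call began, along the tool's axes at that moment; what a row does not reach only later rows make up. A row lasts 1/10 s, in which the tool goes at most 50 mm and 8.59 degrees, less where a joint would pass 70% of its speed; a pose out of reach is approached as far as the arm can. A call with a gripper value outside its range is refused whole. The fingers move at their own pace and stop on an object; the grip force is fixed at half the most. Time passes only in rows, so rows that repeat a pose let the fingers close, or fill a call up. It gives the time, the measured TCP pose, the force, the opening and the grip force at its end, in the units of the state.
- sensors.get_obs(): the state, without advancing time (a new reading comes with each control period).
- cams.snapshot(name): name is "scene" or "side" or "wrist"; returns the picture (384x512x3 uint8, red, green, blue); there is no depth.
- cams.get_calibration(name): a dict with "K" (3x3 intrinsics, pixels), "k1" (the pictures are not rectified: a ray, as slopes to the right and down, at radius r is drawn at 1 + k1 r^2 times it, then the intrinsics apply), "extrinsics" (4x4, takes a point from world to camera coordinates). Camera axes: x right, y down, z forward; pixel columns grow to the right and rows downward; lengths in m; the calibration is good to about 2 mm. A picture is of the moment at which its call begins: read the wrist's pose just before it. get_calibration takes no time and is no camera call; for the wrist camera it gives the pose at the moment of the call.
- finish_job(): hands the job in; it is judged then, once.
Trained networks look in the newest picture that a camera, given by its name, has taken for a name from the list of things; names that differ only in an ending like _2 or _b are one class to them, and where a whole thing is asked for, a point or a joint stands for the part that bears it (a point fixed in the world has none). Each returns a list of dicts, best first, with "p" (0 to 1); they miss things now and then, are a little off and sometimes report something else, mostly with a low value. They report only what shows in the picture. A call takes as long as a camera call. They do not tell look-alikes from the thing itself.
- finder.masks_of(camera, query): "mask" (384x512 bool, what is visible of it) and "box" ([left, top, right, bottom] in pixels, round what is visible of it).
- finder.mark_of(camera, query): "centre" ([column, row] in pixels: a listed point, or the origin of a listed thing).
The state is a dict: "time": time; "qpos": joint angles; "joint_vel": joint speeds; "effort": joint torques, N m; "tool_pos": TCP position; "ee_rot": TCP orientation; "ft_force": force on the tool from outside, world axes, zero at the start; "wrist_torque": the same for the moment, N m; "opening": opening from 0.0 (shut) to 1.0 (fully open); "grasp_force": force on a finger pad.
Only numpy, scipy, OpenCV 4.12 (cv2) and the standard library are available. Lean on these libraries where they do the work, as an engineer would, in place of code of your own. Each camera call takes 0.05 s, during which the arm holds its last target. There are 200 camera calls.

## Working session

There is one attempt and no reset: what is moved stays moved. The work goes in short steps, Python scripts to look and compute and a tool call to move; the robot and the scene stay as the last step left them, time stands still between calls to the robot, and variables do not carry over. Pictures are saved under pics/ and viewed, at most 10 in all, crops included, and the job is handed in when it is done.

Besides the shell and the picture viewer there is one more tool, called as name([rows], argument=value, ...), one row to a line, values as JSON. arm_command: Moves the arm, as the interface text tells. Its arguments: {"type":"object","properties":{"steps":{"type":"array"}},"required":["steps"]}

```bash
mkdir -p pics; ls; python3 - <<'E'
from cell import sensors,cams,finder,manip
import cv2,numpy as np
ims=[]
print(sensors.get_obs(), manip.tcp_to_tips)
for c in ["scene","side"]:
    im=cams.snapshot(c); cv2.imwrite(f"pics/{c}0.png",im[:,:,::-1])
    k=cams.get_calibration(c); print(c,np.round(k["K"],1).tolist(),k["k1"],np.round(k["extrinsics"],4).tolist())
    for q in ["hull_a","tray"]:
        for d in finder.masks_of(c,q): print(c,q,round(d["p"],2),np.round(d["box"]))
        for d in finder.mark_of(c,q): print(c,q,'mark',round(d["p"],2),np.round(d["centre"],1))
E
```

```text
pics
{'time': 0.0, 'qpos': array([-1.23992678,  0.46942735, -0.04858248,  1.53372784,  0.02411256,
        1.14096857, -0.08230419]), 'joint_vel': array([ 0.0008959 ,  0.00033343,  0.00111648, -0.00225811, -0.00074694,
       -0.00016289,  0.00195693]), 'effort': array([-6.96804200e-04, -5.07978308e+01, -8.04021279e-02, -2.36151284e+01,
       -6.11695508e-02,  3.81158351e-02,  1.71765946e-04]), 'tool_pos': array([0.23743287, 0.6312347 , 0.23249451]), 'ee_rot': array([-5.62000520e-01, -3.09064955e+00,  3.02752360e-03]), 'ft_force': array([-0.40473665, -0.26716229, -0.85678841]), 'wrist_torque': array([-0.03942826, -0.00240016, -0.00428161]), 'grasp_force': 0.0, 'opening': 0.9983345999696155} 0.011
scene [[485.1, 0.0, 266.1], [0.0, 485.1, 188.6], [0.0, 0.0, 1.0]] 0.0629134219344665 [[0.852, 0.5235, 0.008, -0.3061], [0.4259, -0.6841, -0.5921, -0.1227], [-0.3044, 0.5079, -0.8058, 1.6268], [0.0, 0.0, 0.0, 1.0]]
scene hull_a 0.97 [134. 221. 173. 262.]
scene hull_a 0.91 [238. 284. 286. 334.]
scene hull_a 0.91 [337. 132. 374. 162.]
scene hull_a 0.61 [262. 227. 313. 251.]
scene hull_a 0.61 [296. 166. 376. 228.]
scene hull_a mark 0.73 [260.3 304.8]
scene hull_a mark 0.69 [289.5 242.1]
scene hull_a mark 0.65 [354.1 151.1]
scene tray 0.61 [297. 162. 372. 228.]
scene tray mark 0.66 [334.1 199.8]
side [[407.1, 0.0, 251.9], [0.0, 407.1, 188.2], [0.0, 0.0, 1.0]] -0.009728810300367693 [[0.6645, -0.7473, 0.0012, -0.2597], [-0.4327, -0.386, -0.8147, 0.2197], [0.6093, 0.5408, -0.5798, 0.8814], [0.0, 0.0, 0.0, 1.0]]
side hull_a 0.93 [287. 182. 322. 216.]
side hull_a 0.85 [185. 131. 225. 159.]
side hull_a 0.71 [359. 206. 411. 245.]
side hull_a 0.69 [264. 288. 328. 348.]
side hull_a mark 0.94 [305.1 203.6]
side hull_a mark 0.87 [383.6 230.3]
side hull_a mark 0.84 [204.6 149.6]
side hull_a mark 0.6 [294.8 322. ]
side tray 0.67 [185. 131. 227. 160.]
side tray 0.66 [215. 141. 295. 191.]
side tray mark 0.59 [256.4 167.5]
```

View pics/scene0.png

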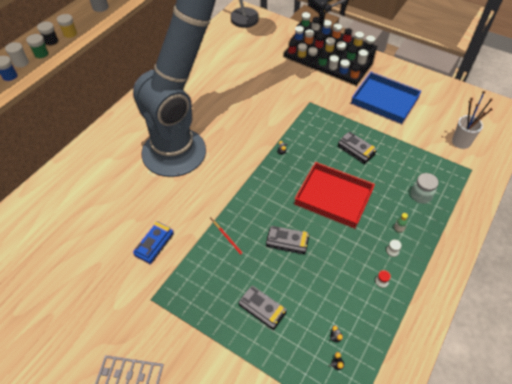

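View pics/side0.png

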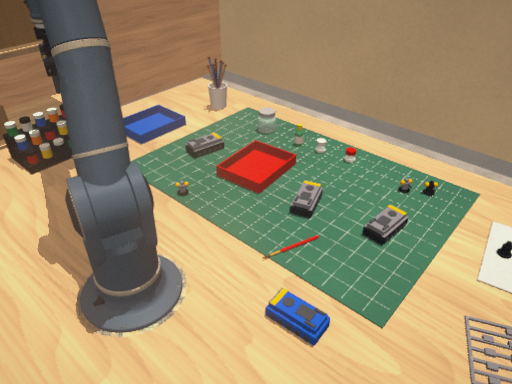

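Three grey carriers are on the mat: scene pixels (357,147), (288,239) and (262,307). The look-alike is the blue carrier at (153,241). The red tray is at (335,194) and the blue tray, which isn't the target, at (386,97). Next I'll fit poses from both cameras.

```bash
cat > h.py <<'E'
import numpy as np,cv2
from scipy.optimize import minimize
from cell import sensors,cams,finder,manip
from scipy.spatial.transform import Rotation as R
def proj(k,P):
    c=P@k["extrinsics"][:3,:3].T+k["extrinsics"][:3,3]; s=c[:,:2]/c[:,2:]
    s=s*(1+k["k1"]*(s**2).sum(1,keepdims=True)); return s@np.diag(np.diag(k["K"])[:2])+k["K"][:2,2]
def ray(k,uv,z):
    d=(np.array(uv)-k["K"][:2,2])/k["K"][0,0]; s=d.copy()
    for _ in range(10): s=d/(1+k["k1"]*(s@s))
    E=k["extrinsics"]; v=E[:3,:3].T@np.r_[s,1]; o=-E[:3,:3].T@E[:3,3]
    return (o+v*(z-o[2])/v[2])[:2]
def box(L,W,z0,z1): return np.array([[x,y,z] for x in(-L/2,L/2) for y in(-W/2,W/2) for z in(z0,z1)])
HULL=np.vstack([box(.118,.06,.003,.029),box(.10,.04,.029,.043)]); TRAY=box(.2,.16,.003,.038)
def sil(k,M,p,S=4):
    c,s=np.cos(p[2]),np.sin(p[2]); P=M.copy(); P[:,:2]=M[:,:2]@np.array([[c,s],[-s,c]])+p[:2]
    h=cv2.convexHull((proj(k,P)*S).astype(np.float32)); m=np.zeros((384*S,512*S),np.uint8)
    cv2.fillConvexPoly(m,np.round(h).astype(np.int32),1); return cv2.resize(m.astype(np.float32),(512,384),interpolation=cv2.INTER_AREA)
def fit(obs,M,p0):
    def f(p):
        e=0
        for k,m in obs:
            s=sil(k,M,p); e+=1-np.minimum(s,m).sum()/np.maximum(s,m).sum()
        return e/len(obs)
    best=None
    for y in np.arange(0,np.pi,np.pi/8):
        r=minimize(f,[*p0,y],method="Nelder-Mead",options=dict(initial_simplex=[[*p0,y],[p0[0]+.015,p0[1],y],[p0[0],p0[1]+.015,y],[*p0,y+.25]],maxiter=80))
        if best is None or r.fun<best.fun: best=r
    return best.x,best.fun
E
cat > m.py <<'E'
from h import *
I={c:cams.snapshot(c) for c in("scene","side")}; K={c:cams.get_calibration(c) for c in I}
D={c:[d for d in finder.masks_of(c,"hull_a")] for c in I}
def yel(im):
    h=cv2.cvtColor(im,cv2.COLOR_RGB2HSV); return (abs(h[...,0].astype(int)-25)<7)&(h[...,1]>150)&(h[...,2]>120)
for n,sp in dict(N=(357,147),M=(288,239),F=(262,307)).items():
    p0=ray(K["scene"],sp,.02); obs=[]
    for c in I:
        q=proj(K[c],np.array([[*p0,.02]]))[0]; 
        ds=[d for d in D[c] if np.hypot(*(np.array(d["box"]).reshape(2,2).mean(0)-q))<15 and d["mask"].sum()<2500]
        if ds: obs.append((K[c],ds[0]["mask"].astype(np.float32)))
    p,e=fit(obs,HULL,p0)
    ys=[]
    for k,c in zip(K.values(),I):
        m=cv2.dilate(sil(k,HULL,p),np.ones((5,5)))>0; u=np.argwhere(m&yel(I[c]))
        if len(u): ys.append(ray(k,u.mean(0)[::-1],.035))
    nose=np.mean(ys,0)-p[:2]
    if nose@[np.cos(p[2]),np.sin(p[2])]<0: p[2]+=np.pi
    print(n,len(obs),np.round(p[:2],4),"yaw",round(np.degrees(p[2]),1),"err",round(e,3),"nose dir",np.degrees(np.arctan2(*nose[::-1])).round(1),np.hypot(*nose).round(3),"r",np.hypot(*p[:2]).round(3))
obs=[]
for c in I:
    h=cv2.cvtColor(I[c],cv2.COLOR_RGB2HSV); m=(((h[...,0]<6)|(h[...,0]>174))&(h[...,1]>150)).astype(np.uint8)
    n,l,s,_=cv2.connectedComponentsWithStats(m); obs.append((K[c],(l==1+s[1:,4].argmax()).astype(np.float32)))
p,e=fit(obs,TRAY,ray(K["scene"],(335,194),.02)); print("tray",p[:2].round(4),np.degrees(p[2]).round(1),e)
cv2.imwrite("pics/crop.png",cv2.resize(I["scene"][120:340,220:400,::-1],None,fx=2.7,fy=2.7,interpolation=2))
E
python3 m.py
```

```text
N 1 [0.5156 0.3216] yaw 347.4 err 0.054 nose dir -1.9 0.047 r 0.608
M 2 [ 0.4973 -0.1036] yaw 19.9 err 0.064 nose dir 21.5 0.05 r 0.508
F 2 [ 0.5434 -0.3164] yaw 355.8 err 0.063 nose dir -2.4 0.048 r 0.629
tray [0.5393 0.1121] 185.7 0.04895421862602234
```

View pics/crop.png

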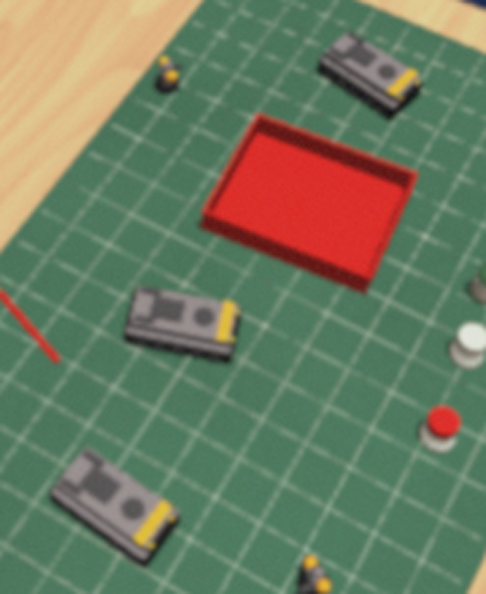

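All three candidates are grey with a yellow nose stripe and stand on the mat, and the fits agree with the given sizes. I'm starting with the left one (N), which is nearest the tool.

```bash
cat > go.py <<'E'
import sys
from h import *
# go.py x y z toolyaw(deg): shift and turn to reach it, tool pointing down
x,y,z,a=map(float,sys.argv[1:5]); o=sensors.get_obs(); r=R.from_rotvec(o["ee_rot"])
c,s=np.cos(np.radians(a)),np.sin(np.radians(a))
T=R.from_matrix(np.array([[c,s,0],[s,-c,0],[0,0,-1]]))
print("offset",np.round(r.inv().apply(np.array([x,y,z])-o["tool_pos"])*1e3,1),"dr",np.round((r.inv()*T).as_rotvec(degrees=True),1),"pos",o["tool_pos"].round(4),"t",o["time"],"q",o["qpos"].round(2))
E
python3 go.py .5156 .3216 .2 173
python3 - <<'E'
from h import *
k=cams.get_calibration("wrist");o=sensors.get_obs()
E=k["extrinsics"];Rt=R.from_rotvec(o["ee_rot"]);print(Rt.inv().apply(-E[:3,:3].T@E[:3,3]-o["tool_pos"]),(Rt.inv().as_matrix()@E[:3,:3].T).round(2),k["K"][0])
E
```

```text
offset [-369.4 -192.5   33.6] dr [  0.    0.  -13.6] pos [0.2377 0.6318 0.2336] t 0.7 q [-1.24  0.47 -0.05  1.53  0.02  1.14 -0.08]
[ 0.06959305  0.00024418 -0.15162469] [[-0.   -0.97 -0.25]
 [ 1.   -0.   -0.  ]
 [-0.   -0.25  0.97]] [269.36703182   0.         249.5111109 ]
```

arm_command([
  {"offset":[-370,-192,34],"dr":[0,0,-13.6],"hand":87},
  {"offset":[-370,-192,34],"dr":[0,0,-13.6],"hand":87},
  {"offset":[-370,-192,34],"dr":[0,0,-13.6],"hand":87},
  {"offset":[-370,-192,34],"dr":[0,0,-13.6],"hand":87},
  {"offset":[-370,-192,34],"dr":[0,0,-13.6],"hand":87},
  {"offset":[-370,-192,34],"dr":[0,0,-13.6],"hand":87},
  {"offset":[-370,-192,34],"dr":[0,0,-13.6],"hand":87},
  {"offset":[-370,-192,34],"dr":[0,0,-13.6],"hand":87},
  {"offset":[-370,-192,34],"dr":[0,0,-13.6],"hand":87},
  {"offset":[-370,-192,34],"dr":[0,0,-13.6],"hand":87},
])

```text
time: 1.7
tool_pos: [0.5191, 0.3177, 0.1994]
ee_rot: [0.204, 3.134, -0.003]
ft_force: [-0.3, 0.1, 1.0]
opening: 1.0
grasp_force: 0.0
```

```bash
cat > w.py <<'E'
import sys
from h import *
# w.py x y : fit the hull near x,y in the wrist picture
p0=np.array([float(sys.argv[1]),float(sys.argv[2])]); k=cams.get_calibration("wrist"); im=cams.snapshot("wrist")
ds=finder.masks_of("wrist","hull_a"); q=proj(k,np.array([[*p0,.025]]))[0]
ds=[d for d in ds if np.hypot(*(np.array(d["box"]).reshape(2,2).mean(0)-q))<60]
d=ds[0]; print("p",d["p"],"box",np.round(d["box"]),"expected",q.round())
p,e=fit([(k,d["mask"].astype(np.float32))],HULL,p0)
h=cv2.cvtColor(im,cv2.COLOR_RGB2HSV); y=(abs(h[...,0].astype(int)-25)<7)&(h[...,1]>150)&(h[...,2]>120)&(cv2.dilate(sil(k,HULL,p),np.ones((5,5)))>0)
n=ray(k,np.argwhere(y).mean(0)[::-1],.035)-p[:2]
if n@[np.cos(p[2]),np.sin(p[2])]<0: p[2]+=np.pi
print("hull",p[:2].round(4),"yaw",np.degrees(p[2]).round(1),"err",round(e,3),"nose dist",np.hypot(*n).round(3),"dir",np.degrees(np.arctan2(n[1],n[0])).round(1))
if len(sys.argv)>3:
    m=(sil(k,HULL,p)>.5).astype(np.uint8); v=im[:,:,::-1].copy(); cv2.drawContours(v,cv2.findContours(m,0,2)[0],-1,(255,0,255),1)
    cv2.imwrite("pics/"+sys.argv[3],v)
E
python3 w.py .5156 .3216 w1.png
```

```text
p 0.82 box [227. 128. 285. 227.] expected [252. 178.]
hull [0.5169 0.324 ] yaw -11.6 err 0.03 nose dist 0.047 dir -12.4
```

View pics/w1.png

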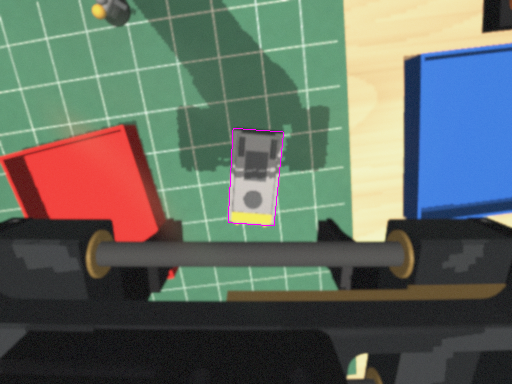

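The outline fits hull N closely, around (255,177), with its yellow nose pointing towards the gripper at the bottom of the picture.

```bash
python3 go.py .5169 .324 .019 168.4
```

```text
offset [ -1.    1.4 180.6] dr [ 0.  -0.   4.6] pos [0.5158 0.3226 0.1996] t 1.8 q [-0.64  0.39  0.01  1.74 -0.01  1.01  0.83]
```

arm_command([
  {"offset":[-1,1.4,10],"dr":[0,0,4.6],"hand":87},
  {"offset":[-1,1.4,40],"dr":[0,0,4.6],"hand":87},
  {"offset":[-1,1.4,80],"dr":[0,0,4.6],"hand":87},
  {"offset":[-1,1.4,115],"dr":[0,0,4.6],"hand":87},
  {"offset":[-1,1.4,140],"dr":[0,0,4.6],"hand":87},
  {"offset":[-1,1.4,158],"dr":[0,0,4.6],"hand":87},
  {"offset":[-1,1.4,170],"dr":[0,0,4.6],"hand":87},
  {"offset":[-1,1.4,177],"dr":[0,0,4.6],"hand":87},
  {"offset":[-1,1.4,180],"dr":[0,0,4.6],"hand":87},
  {"offset":[-1,1.4,180],"dr":[0,0,4.6],"hand":87},
])

```text
time: 2.8
tool_pos: [0.5175, 0.3237, 0.0199]
ee_rot: [0.317, 3.125, 0.001]
ft_force: [0.5, -0.2, 0.5]
opening: 0.998
grasp_force: 0.0
```

arm_command([
  {"offset":[0,0,0],"dr":[0,0,0],"hand":50},
  {"offset":[0,0,0],"dr":[0,0,0],"hand":50},
  {"offset":[0,0,0],"dr":[0,0,0],"hand":50},
  {"offset":[0,0,0],"dr":[0,0,0],"hand":50},
  {"offset":[0,0,0],"dr":[0,0,0],"hand":50},
  {"offset":[0,0,0],"dr":[0,0,0],"hand":50},
  {"offset":[0,0,0],"dr":[0,0,0],"hand":50},
  {"offset":[0,0,0],"dr":[0,0,0],"hand":50},
  {"offset":[0,0,0],"dr":[0,0,0],"hand":50},
  {"offset":[0,0,0],"dr":[0,0,0],"hand":50},
])

```text
time: 3.8
tool_pos: [0.5176, 0.3231, 0.0198]
ee_rot: [0.318, 3.125, 0.0]
ft_force: [-1.1, -1.6, 5.3]
opening: 0.686
grasp_force: 30.0
```

arm_command([
  {"offset":[0,0,-15],"dr":[0,0,0],"hand":50},
  {"offset":[0,0,-50],"dr":[0,0,0],"hand":50},
  {"offset":[0,0,-95],"dr":[0,0,0],"hand":50},
  {"offset":[0,0,-135],"dr":[0,0,0],"hand":50},
  {"offset":[0,0,-150],"dr":[0,0,0],"hand":50},
  {"offset":[0,0,-150],"dr":[0,8,0],"hand":50},
  {"offset":[0,0,-150],"dr":[0,16,0],"hand":50},
  {"offset":[0,0,-150],"dr":[0,24,0],"hand":50},
  {"offset":[0,0,-150],"dr":[0,30,0],"hand":50},
  {"offset":[0,0,-150],"dr":[0,30,0],"hand":50},
])

```text
time: 4.8
tool_pos: [0.5195, 0.32, 0.1655]
ee_rot: [-0.273, -2.603, -0.067]
ft_force: [-0.2, -1.3, -3.2]
opening: 0.687
grasp_force: 30.0
```

arm_command([
  {"offset":[0,0,0],"dr":[0,0,0],"hand":50},
  {"offset":[0,0,0],"dr":[0,0,0],"hand":50},
  {"offset":[0,0,0],"dr":[0,0,0],"hand":50},
  {"offset":[0,0,0],"dr":[0,0,0],"hand":50},
  {"offset":[0,0,0],"dr":[0,0,0],"hand":50},
  {"offset":[0,0,0],"dr":[0,0,0],"hand":50},
  {"offset":[0,0,0],"dr":[0,-8,0],"hand":50},
  {"offset":[0,0,0],"dr":[0,-16,0],"hand":50},
  {"offset":[0,0,0],"dr":[0,-24,0],"hand":50},
  {"offset":[0,0,0],"dr":[0,-30,0],"hand":50},
])

```text
time: 5.8
tool_pos: [0.5165, 0.3239, 0.1706]
ee_rot: [0.316, 3.122, 0.002]
ft_force: [-0.1, 0.0, -3.4]
opening: 0.687
grasp_force: 30.0
```

```bash
cat > tq.py <<'E'
from h import *
# mean moment about tool y (hull own y up to sign)
for _ in range(6): cams.snapshot("scene")
W=[]
for _ in range(8):
    cams.snapshot("scene"); o=sensors.get_obs(); r=R.from_rotvec(o["ee_rot"]).inv()
    W.append(np.r_[r.apply(o["wrist_torque"]),r.apply(o["ft_force"])])
W=np.array(W); print("tq tool axes",W[:,:3].mean(0).round(4),"std",W[:,:3].std(0).round(4),"F",W[:,3:].mean(0).round(2))
print("pos",o["tool_pos"].round(4),"rot",o["ee_rot"].round(3),"open",o["opening"].round(3),"grip",o["grasp_force"],"t",o["time"])
E
python3 tq.py
```

```text
tq tool axes [ 0.0068 -0.0066 -0.0119] std [0.027  0.0297 0.0214] F [ 0.17 -0.18  2.42]Traceback (most recent call last):
  File "tq.py", line 9, in <module>
    print("pos",o["tool_pos"].round(4),"rot",o["ee_rot"].round(3),"open",o["opening"].round(3),"grip",o["grasp_force"],"t",o["time"])
                                                                         ^^^^^^^^^^^^^^^^^^
AttributeError: 'float' object has no attribute 'round'
```

```bash
sed -i 's/o\["opening"\].round(3)/round(o["opening"],3)/; s/range(6)/range(4)/; s/range(8)/range(10)/' tq.py; echo ok
```

```text
ok
```

arm_command([
  {"offset":[0,0,0],"dr":[0,-8,0],"hand":50},
  {"offset":[0,0,0],"dr":[0,-16,0],"hand":50},
  {"offset":[0,0,0],"dr":[0,-24,0],"hand":50},
  {"offset":[0,0,0],"dr":[0,-30,0],"hand":50},
  {"offset":[0,0,0],"dr":[0,-30,0],"hand":50},
  {"offset":[0,0,0],"dr":[0,-30,0],"hand":50},
  {"offset":[0,0,0],"dr":[0,-30,0],"hand":50},
  {"offset":[0,0,0],"dr":[0,-30,0],"hand":50},
  {"offset":[0,0,0],"dr":[0,-30,0],"hand":50},
  {"offset":[0,0,0],"dr":[0,-30,0],"hand":50},
])

```text
time: 7.5
tool_pos: [0.5184, 0.3223, 0.1697]
ee_rot: [0.268, 2.606, -0.071]
ft_force: [0.7, 0.1, -3.1]
opening: 0.688
grasp_force: 30.0
```

arm_command([
  {"offset":[0,0,0],"dr":[0,0,0],"hand":50},
  {"offset":[0,0,0],"dr":[0,8,0],"hand":50},
  {"offset":[0,0,0],"dr":[0,16,0],"hand":50},
  {"offset":[0,0,0],"dr":[0,24,0],"hand":50},
  {"offset":[0,0,0],"dr":[0,30,0],"hand":50},
  {"offset":[0,0,0],"dr":[0,30,0],"hand":50},
  {"offset":[0,0,0],"dr":[0,30,0],"hand":50},
  {"offset":[0,0,0],"dr":[0,30,0],"hand":50},
  {"offset":[0,0,0],"dr":[0,30,0],"hand":50},
  {"offset":[0,0,0],"dr":[0,30,0],"hand":50},
])

```text
time: 8.5
tool_pos: [0.5161, 0.3241, 0.1696]
ee_rot: [0.314, 3.126, -0.0]
ft_force: [-0.5, -0.3, -2.7]
opening: 0.686
grasp_force: 30.0
```

```bash
python3 tq.py; python3 go.py .5169 .324 .0198 168.4
```

```text
tq tool axes [-0.017   0.003   0.0105] std [0.0152 0.0276 0.0407] F [-0.27  0.18  2.64]
pos [0.5175 0.3231 0.1695] rot [-0.318 -3.125 -0.   ] open 0.69 grip 29.980961680412292 t 9.2
offset [  0.8   0.8 149.7] dr [ 0. -0. -0.] pos [0.5175 0.3231 0.1695] t 9.2 q [-0.66  0.42  0.05  1.77 -0.02  0.95  0.76]
```

N's moment changed by about 0.01 N m, so it is sound. I'm putting it back where it was.

arm_command([
  {"offset":[0,0,25],"dr":[0,0,0],"hand":50},
  {"offset":[0,0,65],"dr":[0,0,0],"hand":50},
  {"offset":[0,0,100],"dr":[0,0,0],"hand":50},
  {"offset":[0,0,125],"dr":[0,0,0],"hand":50},
  {"offset":[0,0,138],"dr":[0,0,0],"hand":50},
  {"offset":[0,0,145],"dr":[0,0,0],"hand":50},
  {"offset":[0,0,148],"dr":[0,0,0],"hand":50},
  {"offset":[0,0,149.5],"dr":[0,0,0],"hand":50},
  {"offset":[0,0,149.5],"dr":[0,0,0],"hand":50},
  {"offset":[0,0,149.5],"dr":[0,0,0],"hand":50},
])

```text
time: 10.2
tool_pos: [0.5181, 0.3235, 0.0211]
ee_rot: [0.318, 3.124, 0.002]
ft_force: [0.1, -0.4, -2.8]
opening: 0.689
grasp_force: 30.0
```

arm_command([
  {"offset":[0,0,0],"dr":[0,0,0],"hand":66},
  {"offset":[0,0,0],"dr":[0,0,0],"hand":72},
  {"offset":[0,0,0],"dr":[0,0,0],"hand":80},
  {"offset":[0,0,0],"dr":[0,0,0],"hand":87},
  {"offset":[0,0,0],"dr":[0,0,0],"hand":87},
  {"offset":[0,0,-20],"dr":[0,0,0],"hand":87},
  {"offset":[0,0,-60],"dr":[0,0,0],"hand":87},
  {"offset":[0,0,-110],"dr":[0,0,0],"hand":87},
  {"offset":[0,0,-160],"dr":[0,0,0],"hand":87},
  {"offset":[0,0,-180],"dr":[0,0,0],"hand":87},
])

```text
time: 11.2
tool_pos: [0.5196, 0.3244, 0.2057]
ee_rot: [0.317, 3.119, 0.009]
ft_force: [0.7, -0.4, -0.1]
opening: 1.0
grasp_force: 0.0
```

```bash
python3 w.py .5169 .324; for a in 200 20; do python3 go.py .4973 -.1036 .2 $a; done
```

```text
p 0.73 box [223. 131. 274. 227.] expected [248. 177.]
hull [0.5172 0.3243] yaw 348.1 err 0.023 nose dist 0.047 dir -12.3
offset [ -64.5 -423.7    2.1] dr [  0.3   0.4 -31.6] pos [0.5195 0.3244 0.2044] t 11.3 q [-0.66  0.39  0.05  1.73 -0.02  1.01  0.76]
offset [ -64.5 -423.7    2.1] dr [  0.5  -0.4 148.4] pos [0.5195 0.3244 0.2044] t 11.3 q [-0.66  0.39  0.05  1.73 -0.02  1.01  0.76]
```

arm_command([
  {"offset":[-64,-424,0],"dr":[0,0,-31.6],"hand":87},
  {"offset":[-64,-424,0],"dr":[0,0,-31.6],"hand":87},
  {"offset":[-64,-424,0],"dr":[0,0,-31.6],"hand":87},
  {"offset":[-64,-424,0],"dr":[0,0,-31.6],"hand":87},
  {"offset":[-64,-424,0],"dr":[0,0,-31.6],"hand":87},
  {"offset":[-64,-424,0],"dr":[0,0,-31.6],"hand":87},
  {"offset":[-64,-424,0],"dr":[0,0,-31.6],"hand":87},
  {"offset":[-64,-424,0],"dr":[0,0,-31.6],"hand":87},
  {"offset":[-64,-424,0],"dr":[0,0,-31.6],"hand":87},
  {"offset":[-64,-424,0],"dr":[0,0,-31.6],"hand":87},
])

```text
time: 12.3
tool_pos: [0.493, -0.1105, 0.1987]
ee_rot: [0.53, -3.093, 0.002]
ft_force: [-0.2, 0.5, -1.5]
opening: 0.998
grasp_force: 0.0
```

```bash
for i in 1 2 3; do :; done; python3 -c "
from h import *
for _ in range(3): cams.snapshot('wrist')"; python3 w.py .4973 -.1036; python3 go.py .4973 -.1036 .0198 200
```

```text
p 0.97 box [229. 134. 277. 231.] expected [249. 184.]
hull [ 0.4985 -0.103 ] yaw 18.8 err 0.03 nose dist 0.047 dir 18.3
offset [ -2.5  -1.4 179.5] dr [ 0.1 -0.1  0.2] pos [ 0.4947 -0.1033  0.1993] t 12.55 q [ 0.01  0.23  0.14  1.98 -0.04  0.94  2.08]
```

arm_command([
  {"offset":[-3.7,-1,10],"dr":[0,0,1.4],"hand":87},
  {"offset":[-3.7,-1,40],"dr":[0,0,1.4],"hand":87},
  {"offset":[-3.7,-1,80],"dr":[0,0,1.4],"hand":87},
  {"offset":[-3.7,-1,115],"dr":[0,0,1.4],"hand":87},
  {"offset":[-3.7,-1,140],"dr":[0,0,1.4],"hand":87},
  {"offset":[-3.7,-1,158],"dr":[0,0,1.4],"hand":87},
  {"offset":[-3.7,-1,170],"dr":[0,0,1.4],"hand":87},
  {"offset":[-3.7,-1,177],"dr":[0,0,1.4],"hand":87},
  {"offset":[-3.7,-1,179.5],"dr":[0,0,1.4],"hand":87},
  {"offset":[-3.7,-1,179.5],"dr":[0,0,1.4],"hand":87},
])

```text
time: 13.55
tool_pos: [0.499, -0.1046, 0.0207]
ee_rot: [-0.507, 3.1, -0.0]
ft_force: [0.3, -0.1, 0.0]
opening: 0.998
grasp_force: 0.0
```

arm_command([
  {"offset":[0,0,0],"dr":[0,0,0],"hand":50},
  {"offset":[0,0,0],"dr":[0,0,0],"hand":50},
  {"offset":[0,0,0],"dr":[0,0,0],"hand":50},
  {"offset":[0,0,0],"dr":[0,0,0],"hand":50},
  {"offset":[0,0,0],"dr":[0,0,0],"hand":50},
  {"offset":[0,0,0],"dr":[0,0,0],"hand":50},
  {"offset":[0,0,0],"dr":[0,0,0],"hand":50},
  {"offset":[0,0,0],"dr":[0,0,0],"hand":50},
  {"offset":[0,0,0],"dr":[0,0,0],"hand":50},
  {"offset":[0,0,0],"dr":[0,0,0],"hand":50},
])

```text
time: 14.55
tool_pos: [0.4986, -0.1044, 0.0208]
ee_rot: [0.507, -3.1, -0.001]
ft_force: [-0.7, 2.5, 6.8]
opening: 0.687
grasp_force: 30.0
```

arm_command([
  {"offset":[0,0,-15],"dr":[0,0,0],"hand":50},
  {"offset":[0,0,-50],"dr":[0,0,0],"hand":50},
  {"offset":[0,0,-95],"dr":[0,0,0],"hand":50},
  {"offset":[0,0,-135],"dr":[0,0,0],"hand":50},
  {"offset":[0,0,-150],"dr":[0,0,0],"hand":50},
  {"offset":[0,0,-150],"dr":[0,8,0],"hand":50},
  {"offset":[0,0,-150],"dr":[0,16,0],"hand":50},
  {"offset":[0,0,-150],"dr":[0,24,0],"hand":50},
  {"offset":[0,0,-150],"dr":[0,30,0],"hand":50},
  {"offset":[0,0,-150],"dr":[0,30,0],"hand":50},
])

```text
time: 15.55
tool_pos: [0.5001, -0.103, 0.1674]
ee_rot: [0.428, -2.585, 0.113]
ft_force: [0.2, -0.5, -3.3]
opening: 0.685
grasp_force: 30.0
```

arm_command([
  {"offset":[0,0,0],"dr":[0,0,0],"hand":50},
  {"offset":[0,0,0],"dr":[0,0,0],"hand":50},
  {"offset":[0,0,0],"dr":[0,0,0],"hand":50},
  {"offset":[0,0,0],"dr":[0,0,0],"hand":50},
  {"offset":[0,0,0],"dr":[0,0,0],"hand":50},
  {"offset":[0,0,0],"dr":[0,0,0],"hand":50},
  {"offset":[0,0,0],"dr":[0,-8,0],"hand":50},
  {"offset":[0,0,0],"dr":[0,-16,0],"hand":50},
  {"offset":[0,0,0],"dr":[0,-24,0],"hand":50},
  {"offset":[0,0,0],"dr":[0,-30,0],"hand":50},
])

```text
time: 16.55
tool_pos: [0.4977, -0.1054, 0.1713]
ee_rot: [-0.505, 3.096, 0.0]
ft_force: [0.0, -0.5, -3.7]
opening: 0.684
grasp_force: 30.0
```

```bash
python3 tq.py
```

```text
tq tool axes [-0.0718 -0.0045 -0.0016] std [0.0232 0.0292 0.0341] F [-0.21 -0.09  2.67]
pos [ 0.4988 -0.1046  0.1703] rot [ 0.508 -3.1   -0.   ] open 0.688 grip 29.99853014945984 t 17.25
```

arm_command([
  {"offset":[0,0,0],"dr":[0,-8,0],"hand":50},
  {"offset":[0,0,0],"dr":[0,-16,0],"hand":50},
  {"offset":[0,0,0],"dr":[0,-24,0],"hand":50},
  {"offset":[0,0,0],"dr":[0,-30,0],"hand":50},
  {"offset":[0,0,0],"dr":[0,-30,0],"hand":50},
  {"offset":[0,0,0],"dr":[0,-30,0],"hand":50},
  {"offset":[0,0,0],"dr":[0,-30,0],"hand":50},
  {"offset":[0,0,0],"dr":[0,-30,0],"hand":50},
  {"offset":[0,0,0],"dr":[0,-30,0],"hand":50},
  {"offset":[0,0,0],"dr":[0,-30,0],"hand":50},
])

```text
time: 18.25
tool_pos: [0.4989, -0.1048, 0.1706]
ee_rot: [-0.424, 2.588, 0.113]
ft_force: [-0.4, -1.0, -3.3]
opening: 0.687
grasp_force: 30.0
```

arm_command([
  {"offset":[0,0,0],"dr":[0,0,0],"hand":50},
  {"offset":[0,0,0],"dr":[0,8,0],"hand":50},
  {"offset":[0,0,0],"dr":[0,16,0],"hand":50},
  {"offset":[0,0,0],"dr":[0,24,0],"hand":50},
  {"offset":[0,0,0],"dr":[0,30,0],"hand":50},
  {"offset":[0,0,0],"dr":[0,30,0],"hand":50},
  {"offset":[0,0,0],"dr":[0,30,0],"hand":50},
  {"offset":[0,0,0],"dr":[0,30,0],"hand":50},
  {"offset":[0,0,0],"dr":[0,30,0],"hand":50},
  {"offset":[0,0,0],"dr":[0,30,0],"hand":50},
])

```text
time: 19.25
tool_pos: [0.4976, -0.1056, 0.1705]
ee_rot: [-0.505, 3.101, 0.0]
ft_force: [0.4, -0.1, -3.4]
opening: 0.687
grasp_force: 30.0
```

```bash
python3 tq.py; python3 go.py .4986 -.1044 .0208 198.8;  python3 go.py .5393 .1121 .12 185.7
```

```text
tq tool axes [-0.0501  0.0139 -0.0009] std [0.0268 0.0166 0.0123] F [-0.23  0.27  3.05]
pos [ 0.4987 -0.1047  0.1705] rot [ 0.507 -3.1   -0.   ] open 0.687 grip 29.9986070394516 t 19.95
offset [-1.000e-01  3.000e-01  1.497e+02] dr [ 0.  -0.  -0.2] pos [ 0.4987 -0.1047  0.1705] t 19.95 q [ 0.38  0.29 -0.31  1.98  0.11  0.89  1.91]
offset [-107.7  192.5   50.5] dr [ 0.  -0.  12.9] pos [ 0.4987 -0.1047  0.1705] t 19.95 q [ 0.38  0.29 -0.31  1.98  0.11  0.89  1.91]
```

M's moment changed by about 0.02 N m, so it is sound too. I'm putting it back.

arm_command([
  {"offset":[0,0,25],"dr":[0,0,0],"hand":50},
  {"offset":[0,0,65],"dr":[0,0,0],"hand":50},
  {"offset":[0,0,100],"dr":[0,0,0],"hand":50},
  {"offset":[0,0,125],"dr":[0,0,0],"hand":50},
  {"offset":[0,0,138],"dr":[0,0,0],"hand":50},
  {"offset":[0,0,145],"dr":[0,0,0],"hand":50},
  {"offset":[0,0,148],"dr":[0,0,0],"hand":50},
  {"offset":[0,0,149.5],"dr":[0,0,0],"hand":50},
  {"offset":[0,0,149.5],"dr":[0,0,0],"hand":50},
  {"offset":[0,0,149.5],"dr":[0,0,0],"hand":50},
])

```text
time: 20.95
tool_pos: [0.4993, -0.1049, 0.0219]
ee_rot: [-0.507, 3.099, -0.001]
ft_force: [-0.9, -0.7, -2.7]
opening: 0.687
grasp_force: 30.0
```

arm_command([
  {"offset":[0,0,0],"dr":[0,0,0],"hand":66},
  {"offset":[0,0,0],"dr":[0,0,0],"hand":72},
  {"offset":[0,0,0],"dr":[0,0,0],"hand":80},
  {"offset":[0,0,0],"dr":[0,0,0],"hand":87},
  {"offset":[0,0,0],"dr":[0,0,0],"hand":87},
  {"offset":[0,0,-20],"dr":[0,0,0],"hand":87},
  {"offset":[0,0,-60],"dr":[0,0,0],"hand":87},
  {"offset":[0,0,-110],"dr":[0,0,0],"hand":87},
  {"offset":[0,0,-160],"dr":[0,0,0],"hand":87},
  {"offset":[0,0,-180],"dr":[0,0,0],"hand":87},
])

```text
time: 21.95
tool_pos: [0.501, -0.1049, 0.206]
ee_rot: [-0.506, 3.093, -0.004]
ft_force: [0.8, 0.4, -0.3]
opening: 0.998
grasp_force: 0.0
```

```bash
python3 -c "
from h import *
for _ in range(3): cams.snapshot('wrist')"; python3 w.py .4985 -.103; python3 go.py .5434 -.3164 .2 176
```

```text
p 0.75 box [225. 130. 276. 229.] expected [251. 180.]
hull [ 0.499  -0.1045] yaw 378.8 err 0.023 nose dist 0.047 dir 19.2
offset [  24.1 -215.2   -0.4] dr [ 0.  -0.1 22.6] pos [ 0.4976 -0.1047  0.1998] t 22.2 q [ 0.39  0.25 -0.32  1.95  0.1   0.96  1.92]
```

arm_command([
  {"offset":[24,-215,0],"dr":[0,0,22.6],"hand":87},
  {"offset":[24,-215,0],"dr":[0,0,22.6],"hand":87},
  {"offset":[24,-215,0],"dr":[0,0,22.6],"hand":87},
  {"offset":[24,-215,0],"dr":[0,0,22.6],"hand":87},
  {"offset":[24,-215,0],"dr":[0,0,22.6],"hand":87},
  {"offset":[24,-215,0],"dr":[0,0,22.6],"hand":87},
  {"offset":[24,-215,0],"dr":[0,0,22.6],"hand":87},
  {"offset":[24,-215,0],"dr":[0,0,22.6],"hand":87},
  {"offset":[24,-215,0],"dr":[0,0,22.6],"hand":87},
  {"offset":[24,-215,0],"dr":[0,0,22.6],"hand":87},
])

```text
time: 23.2
tool_pos: [0.5446, -0.3149, 0.2012]
ee_rot: [0.107, 3.14, 0.0]
ft_force: [-0.4, -0.3, -0.4]
opening: 1.003
grasp_force: 0.0
```

```bash
python3 -c "
from h import *
for _ in range(2): cams.snapshot('wrist')"; python3 w.py .5434 -.3164 |tee o; set -- $(python3 -c "
import re;s=open('o').read();print(*re.search(r'hull \[(.*?)\] yaw (\S+)',s).groups())"); echo $@; python3 go.py $1 $2 .0198 $(python3 -c "print(($3+180)%360)")
```

```text
p 0.83 box [223. 136. 279. 228.] expected [248. 180.]
hull [ 0.5439 -0.3153] yaw 354.6 err 0.024 nose dist 0.047 dir -4.7
0.5439 -0.3153 354.6
offset [  0.7   0.6 181.4] dr [-0.   0.   1.4] pos [ 0.5445 -0.3159  0.2012] t 23.4 q [ 0.57  0.43 -0.15  1.68  0.07  1.04  1.9 ]
```

arm_command([
  {"offset":[0.7,0.6,10],"dr":[0,0,1.4],"hand":87},
  {"offset":[0.7,0.6,40],"dr":[0,0,1.4],"hand":87},
  {"offset":[0.7,0.6,80],"dr":[0,0,1.4],"hand":87},
  {"offset":[0.7,0.6,115],"dr":[0,0,1.4],"hand":87},
  {"offset":[0.7,0.6,140],"dr":[0,0,1.4],"hand":87},
  {"offset":[0.7,0.6,158],"dr":[0,0,1.4],"hand":87},
  {"offset":[0.7,0.6,170],"dr":[0,0,1.4],"hand":87},
  {"offset":[0.7,0.6,178],"dr":[0,0,1.4],"hand":87},
  {"offset":[0.7,0.6,181],"dr":[0,0,1.4],"hand":87},
  {"offset":[0.7,0.6,181],"dr":[0,0,1.4],"hand":87},
])

```text
time: 24.4
tool_pos: [0.5439, -0.3156, 0.0202]
ee_rot: [0.149, 3.138, -0.0]
ft_force: [-0.5, -0.2, 0.3]
opening: 1.001
grasp_force: 0.0
```

arm_command([
  {"offset":[0,0,0],"dr":[0,0,0],"hand":50},
  {"offset":[0,0,0],"dr":[0,0,0],"hand":50},
  {"offset":[0,0,0],"dr":[0,0,0],"hand":50},
  {"offset":[0,0,0],"dr":[0,0,0],"hand":50},
  {"offset":[0,0,0],"dr":[0,0,0],"hand":50},
  {"offset":[0,0,0],"dr":[0,0,0],"hand":50},
  {"offset":[0,0,0],"dr":[0,0,0],"hand":50},
  {"offset":[0,0,0],"dr":[0,0,0],"hand":50},
  {"offset":[0,0,0],"dr":[0,0,0],"hand":50},
  {"offset":[0,0,0],"dr":[0,0,0],"hand":50},
])

```text
time: 25.4
tool_pos: [0.5439, -0.3157, 0.0203]
ee_rot: [0.148, 3.138, -0.0]
ft_force: [-0.9, 0.6, 5.6]
opening: 0.686
grasp_force: 30.0
```

arm_command([
  {"offset":[0,0,-15],"dr":[0,0,0],"hand":50},
  {"offset":[0,0,-50],"dr":[0,0,0],"hand":50},
  {"offset":[0,0,-95],"dr":[0,0,0],"hand":50},
  {"offset":[0,0,-135],"dr":[0,0,0],"hand":50},
  {"offset":[0,0,-150],"dr":[0,0,0],"hand":50},
  {"offset":[0,0,-150],"dr":[0,8,0],"hand":50},
  {"offset":[0,0,-150],"dr":[0,16,0],"hand":50},
  {"offset":[0,0,-150],"dr":[0,24,0],"hand":50},
  {"offset":[0,0,-150],"dr":[0,30,0],"hand":50},
  {"offset":[0,0,-150],"dr":[0,30,0],"hand":50},
])

```text
time: 26.4
tool_pos: [0.5451, -0.3135, 0.1654]
ee_rot: [-0.118, -2.612, -0.037]
ft_force: [-0.0, -0.2, -2.5]
opening: 0.688
grasp_force: 30.0
```

arm_command([
  {"offset":[0,0,0],"dr":[0,0,0],"hand":50},
  {"offset":[0,0,0],"dr":[0,0,0],"hand":50},
  {"offset":[0,0,0],"dr":[0,0,0],"hand":50},
  {"offset":[0,0,0],"dr":[0,0,0],"hand":50},
  {"offset":[0,0,0],"dr":[0,0,0],"hand":50},
  {"offset":[0,0,0],"dr":[0,0,0],"hand":50},
  {"offset":[0,0,0],"dr":[0,-8,0],"hand":50},
  {"offset":[0,0,0],"dr":[0,-16,0],"hand":50},
  {"offset":[0,0,0],"dr":[0,-24,0],"hand":50},
  {"offset":[0,0,0],"dr":[0,-30,0],"hand":50},
])

```text
time: 27.4
tool_pos: [0.5428, -0.3159, 0.1711]
ee_rot: [0.149, 3.134, -0.002]
ft_force: [0.7, 0.5, -2.7]
opening: 0.687
grasp_force: 30.0
```

```bash
python3 tq.py
```

```text
tq tool axes [-0.0109  0.028   0.0146] std [0.0373 0.0286 0.0237] F [-0.05 -0.31  2.64]
pos [ 0.544  -0.3155  0.1697] rot [-0.148 -3.138 -0.   ] open 0.686 grip 29.98116821050644 t 28.1
```

arm_command([
  {"offset":[0,0,0],"dr":[0,-8,0],"hand":50},
  {"offset":[0,0,0],"dr":[0,-16,0],"hand":50},
  {"offset":[0,0,0],"dr":[0,-24,0],"hand":50},
  {"offset":[0,0,0],"dr":[0,-30,0],"hand":50},
  {"offset":[0,0,0],"dr":[0,-30,0],"hand":50},
  {"offset":[0,0,0],"dr":[0,-30,0],"hand":50},
  {"offset":[0,0,0],"dr":[0,-30,0],"hand":50},
  {"offset":[0,0,0],"dr":[0,-30,0],"hand":50},
  {"offset":[0,0,0],"dr":[0,-30,0],"hand":50},
  {"offset":[0,0,0],"dr":[0,-30,0],"hand":50},
])

```text
time: 29.1
tool_pos: [0.5447, -0.3149, 0.1702]
ee_rot: [0.121, 2.615, -0.033]
ft_force: [-0.0, 0.0, -2.4]
opening: 0.682
grasp_force: 30.0
```

arm_command([
  {"offset":[0,0,0],"dr":[0,0,0],"hand":50},
  {"offset":[0,0,0],"dr":[0,8,0],"hand":50},
  {"offset":[0,0,0],"dr":[0,16,0],"hand":50},
  {"offset":[0,0,0],"dr":[0,24,0],"hand":50},
  {"offset":[0,0,0],"dr":[0,30,0],"hand":50},
  {"offset":[0,0,0],"dr":[0,30,0],"hand":50},
  {"offset":[0,0,0],"dr":[0,30,0],"hand":50},
  {"offset":[0,0,0],"dr":[0,30,0],"hand":50},
  {"offset":[0,0,0],"dr":[0,30,0],"hand":50},
  {"offset":[0,0,0],"dr":[0,30,0],"hand":50},
])

```text
time: 30.1
tool_pos: [0.5427, -0.3161, 0.1701]
ee_rot: [0.151, 3.138, 0.0]
ft_force: [0.2, 0.3, -2.0]
opening: 0.689
grasp_force: 30.0
```

```bash
python3 tq.py;  python3 go.py .5393 .1121 .17 185.7
```

```text
tq tool axes [-0.0274 -0.0365  0.0026] std [0.0145 0.0338 0.0264] F [-0.09  0.32  2.93]
pos [ 0.5438 -0.3155  0.1699] rot [-0.148 -3.138 -0.   ] open 0.687 grip 29.98609185218811 t 30.8
offset [ 44.8 425.3  -0. ] dr [  0.   -0.  -11.1] pos [ 0.5438 -0.3155  0.1699] t 30.8 q [ 0.53  0.45 -0.1   1.71  0.05  0.98  1.89]
```

F's moment changed by about 0.065 N m, with the sign of a bar sliding to the lower end. The other two came out near 0, so F is the loose one. I'm taking it to the red tray.

arm_command([
  {"offset":[5,40,0],"dr":[0,0,-1],"hand":50},
  {"offset":[10,85,0],"dr":[0,0,-3],"hand":50},
  {"offset":[15,130,0],"dr":[0,0,-5],"hand":50},
  {"offset":[20,178,0],"dr":[0,0,-7],"hand":50},
  {"offset":[24,226,0],"dr":[0,0,-9],"hand":50},
  {"offset":[29,274,0],"dr":[0,0,-11],"hand":50},
  {"offset":[34,322,0],"dr":[0,0,-11],"hand":50},
  {"offset":[39,367,0],"dr":[0,0,-11],"hand":50},
  {"offset":[43,405,0],"dr":[0,0,-11],"hand":50},
  {"offset":[45,425,0],"dr":[0,0,-11],"hand":50},
])

```text
time: 31.8
tool_pos: [0.5386, 0.1166, 0.1705]
ee_rot: [-0.161, 3.137, 0.004]
ft_force: [0.5, -1.2, -2.7]
opening: 0.685
grasp_force: 30.0
```

```bash
python3 -c "
from h import *
for _ in range(5): im=cams.snapshot('wrist')
k=cams.get_calibration('wrist')
m=(sil(k,TRAY,[.5393,.1121,np.radians(185.7)])>.5).astype(np.uint8); v=im[:,:,::-1].copy(); cv2.drawContours(v,cv2.findContours(m,0,2)[0],-1,(255,0,255),1); cv2.imwrite('pics/w2.png',v)"
python3 go.py .5393 .1121 .0242 185.7
```

```text
offset [ -0.3   1.6 145.8] dr [-0.1 -0.  -0.2] pos [0.5392 0.1106 0.17  ] t 32.05 q [-0.05  0.35 -0.29  1.89  0.12  0.92  1.27]
```

View pics/w2.png

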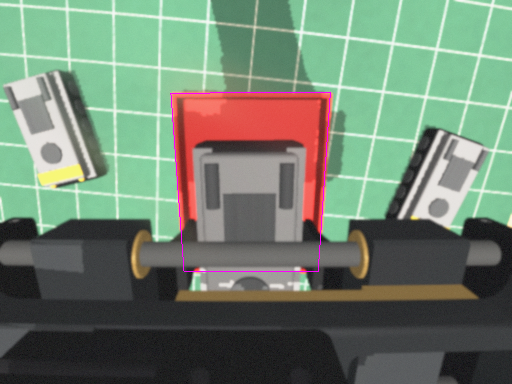

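The fitted tray outline, columns 172–330 and rows 94–270, matches the red tray, and the held hull is centred over it. The two sound hulls stand at about (50,130) and (440,175). I'm lowering it now.

arm_command([
  {"offset":[0,1.5,20],"dr":[0,0,0],"hand":50},
  {"offset":[0,1.5,55],"dr":[0,0,0],"hand":50},
  {"offset":[0,1.5,90],"dr":[0,0,0],"hand":50},
  {"offset":[0,1.5,115],"dr":[0,0,0],"hand":50},
  {"offset":[0,1.5,130],"dr":[0,0,0],"hand":50},
  {"offset":[0,1.5,138],"dr":[0,0,0],"hand":50},
  {"offset":[0,1.5,142],"dr":[0,0,0],"hand":50},
  {"offset":[0,1.5,144],"dr":[0,0,0],"hand":50},
  {"offset":[0,1.5,145.5],"dr":[0,0,0],"hand":50},
  {"offset":[0,1.5,145.5],"dr":[0,0,0],"hand":50},
])

```text
time: 33.05
tool_pos: [0.5394, 0.1133, 0.0251]
ee_rot: [-0.153, 3.137, 0.0]
ft_force: [1.1, -0.7, -2.5]
opening: 0.685
grasp_force: 30.0
```

arm_command([
  {"offset":[0,0,0],"dr":[0,0,0],"hand":66},
  {"offset":[0,0,0],"dr":[0,0,0],"hand":70},
  {"offset":[0,0,0],"dr":[0,0,0],"hand":75},
  {"offset":[0,0,0],"dr":[0,0,0],"hand":78},
  {"offset":[0,0,0],"dr":[0,0,0],"hand":78},
  {"offset":[0,0,-20],"dr":[0,0,0],"hand":78},
  {"offset":[0,0,-60],"dr":[0,0,0],"hand":78},
  {"offset":[0,0,-110],"dr":[0,0,0],"hand":78},
  {"offset":[0,0,-160],"dr":[0,0,0],"hand":78},
  {"offset":[0,0,-180],"dr":[0,0,0],"hand":78},
])

```text
time: 34.05
tool_pos: [0.5411, 0.1141, 0.2098]
ee_rot: [-0.153, 3.13, 0.002]
ft_force: [0.7, 0.7, -0.1]
opening: 0.899
grasp_force: 0.0
```

```bash
python3 -c "
from h import *
for _ in range(4): cams.snapshot('wrist')
for c in ('side','wrist'): cv2.imwrite('pics/e_%s.png'%c,cams.snapshot(c)[:,:,::-1])
o=sensors.get_obs();print(o['time'],o['tool_pos'],o['grasp_force'])"
```

```text
34.35 [0.53780004 0.11287373 0.20277906] 0.0
```

View pics/e_wrist.png

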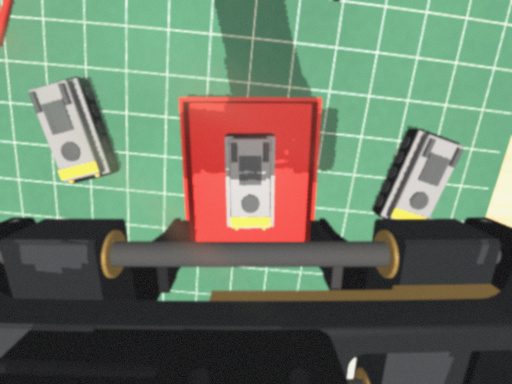

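View pics/e_side.png

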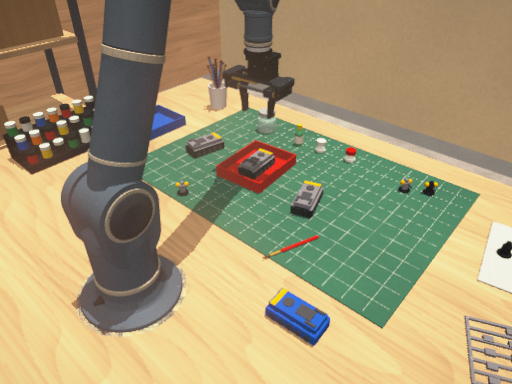

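The loose carrier stands flat inside the red tray: wrist (250,182), side (257,162). The other two are back in place at side (205,145) and (307,198), and the gripper is clear.

```bash
python3 -c "from cell import finish_job; print(finish_job())"
```

```text
the job is handed in; nothing more can be done
None
```

The carrier with loose ballast (the right-hand one, about 0.065 N m moment change against under 0.02 for the others) is standing flat in the red tray; both sound ones are back within 2 mm of where they stood, and the job is handed in at about 34 s.

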